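# Set a brass dome with the spring press

## Task

Push the sled of the little bench press in until it is fully home under the plunger, then press the plunger's head down until its nose stops firmly on the brass dome, without ramming it, and hold it there for a good second. Let the plunger spring back up, then draw the sled out again as far as it goes. Leave the other things on the bench where they are.

Things in the scene. Friction and masses are not known exactly. Their poses are not given: they have to be found in the camera images.
- press: Fixed bench press. Origin on the table right below the plunger's vertical axis; +x from its open front (facing the robot at yaw 0) to its column, z up. Base plate 120 mm wide, 18 thick, x -215 to 90 mm; two rails at y = -42 and 42, tops at z = 30. Column x 54 to 90, 70 wide, to z = 155.
- bridge_tip (a point): Front end of the press's grey arm, at the middle of its top edge: x = -46 mm, z = 155 mm in the press's frame. The arm is 56 mm wide, 22 mm thick, runs back to the column and guides the plunger. Nothing stands above it but the plunger.
- plunger: Spring plunger of the press: round flat wooden head, 44 mm across, 12 thick, on a steel stem. Origin: centre of the head's flat top, z up; 207 mm above the table when up. It moves only straight down. The spring pushes back with about 5 N at first, 0.2 N more per mm (about 11 N at 33 mm). Released, it springs back up by itself.
- nose (a point): Centre of the lower face of the plunger's steel nose (18 mm across), 109 mm below the head's top. It stops on the dome after 15 to 33 mm of stroke, not measured: felt as a sudden rise of force above the spring's. It must keep bearing on the dome with more than 4 N (14 to 20 N on the head in all is good); 30 N on the dome is ramming and spoils it.
- sled: Steel sled sliding along the press's x; friction 2.5 N, stays where left. Origin: middle of the top edge of its upright front tab, axes as the press's. Tab 10 mm thick (x), 46 wide (y), top 85 mm over the table, foot at 32, free on both faces. Origin at x = -135 mm in the press's frame when home on its end stop, -195 fully out on the other; starts 18 to 48 mm out.
- pot_top (a point): Centre of the pitch surface of the round dark pot on the sled, 135 mm behind the tab, 62 mm over the table; pot 76 mm across, 92 mm of free space between it and the tab. A brass dome (40 mm ball) is sunk in the pitch, its top 65 to 83 mm over the table, differing each time. With the sled home it is under the nose.
- pot: Bystander: loose round dark steel pot with pitch and a brass dome, 88 mm across and 60 mm high, origin at the centre of its underside.
- hammer: Bystander: hammer lying on the bench, about 240 mm long, origin near its middle, handle towards its -x.
- bowl: Bystander: small brass bowl, 80 mm across, 35 mm high, origin at the centre of its underside.

How it is judged:
By the outcome, as a careful person would: the job done as asked, in the order asked, and still so for the second after the job is handed in, with the robot touching nothing.
It also fails if it takes over 72 s, if anything falls off the work surface, if the arm or the gripper's body presses on something with over 40 N, if the wrist force passes 120 N, or if a joint passes its speed limit or range.

## Robot

A 6-joint arm with a two-finger parallel gripper is mounted at the origin on the work surface. World frame = base frame: x ahead of the robot, y to its left, z up, the work surface at z = 0. Lengths are in mm, angles in rad, forces in N, time in s.
With the tool pointing down it reaches from about 275 to 1000 mm from the base axis. Payload 8.4 kg.
Tool frame: the origin (TCP) lies at the very end of the fingers, on their centre line; the grasp point (between the pads) lies 19 mm behind it; z points along the fingers, y is the direction in which the jaws open and shut (so a half turn about z gives the same grasp; the last joint's range is limited). The gripper opens to 85 mm and grips with 20 to 120 N. Pads are 22 mm wide; open, the fingers measure 114 mm over their backs; the gripper's body (76 mm by 85 mm) begins 54 mm behind the grasp point. The pads swing forward as they close: fully open they stand 13 mm farther back than shut.
Start: joints at [1.143, 0.353, 1.633, -0, 1.155, -0.002], TCP at [258.155, 569.196, 231.281] pointing down, gripper open.
Joint ranges: [-2.63, 2.63], [-0.92, 2.1], [0.06, 2.66], [-1.3, 4.44], [0, 2.69], [-3.02, 3.02]. Speed limits (rad/s): [2.22, 2.22, 2.79, 3.14, 3.14, 3.14].

## Interface

Orientations are given as [roll, pitch, yaw] about the fixed x, y, z axes, in that order (R = Rz(yaw) Ry(pitch) Rx(roll)).
In Python, from rig import sense, grab_frame, get_calibration, sign_off, boxes_of, trace gives the robot as it stands.
- The arm moves only by the tool servo_tool, never from a script. Its argument "rows" is a list of rows, each a list of 3 entries, a list of its own where there are three numbers: the finger opening in mm, from 0 to 85.4, then the shift along the tool's x, y, z in mm, then the turn, a rotation vector about the tool's x, y, z in degrees. A call has 1 to 8 rows; each row shifts and turns the commanded pose from where the row before left it, along the tool's axes as they then stand; what a row does not reach is not made up. A row lasts 1/8 s, in which the tool goes at most 62.5 mm and 10.7 degrees, less where a joint would pass 70% of its speed; a pose out of reach is approached as far as the arm can. A call is refused whole if a number of a shift passes 62.5 or a number of a turn 10.7, either way. A call with a gripper value outside its range is refused whole. The fingers move at their own pace and stop on an object; "force" is the grip in N (left out, the last holds). Time passes only in rows, so rows that do not move let the fingers close. It gives the time, the measured TCP pose, the force and the opening at its end, in the units of the state.
- sense(): the state, without advancing time (a new reading comes with each control period).
- grab_frame(name): name is "scene" or "side" or "wrist"; returns the picture (384x512x3 uint8, blue, green, red); there is no depth.
- get_calibration(name): a dict with "intrinsics" (3x3 intrinsics, pixels), "world_to_cam" (4x4, takes a point from world to camera coordinates). Camera axes: x right, y down, z forward; pixel columns grow to the right and rows downward; lengths in mm; the calibration is good to about 2 mm. A picture is of the moment at which its call begins: read the wrist's pose just before it. get_calibration takes no time and is no camera call; for the wrist camera it gives the pose at the moment of the call.
- sign_off(): hands the job in, once; it reports no verdict.
Trained networks look in the newest picture that a camera, given by its name, has taken for a name from the list of things; names that differ only in an ending like _2 or _b are one class to them, and where a whole thing is asked for, a point or a joint stands for the part that bears it (a point fixed in the world has none). Each returns a list of dicts, best first, with "conf" (0 to 1); they miss things now and then, are a little off and sometimes report something else, mostly with a low value. They report only what shows in the picture. A call takes as long as a camera call.
- boxes_of(camera, thing): "centre" ([x, y, z] in mm, in the coordinates of the camera as it stood for that picture, good to about 4 mm: the middle of the surface that is visible of it).
- trace(camera, thing): "mask" (384x512 bool, what is visible of it).
The state is a dict: "clock": time; "qpos": joint angles; "qvel": joint speeds; "joint_efforts": joint torques, N m; "eef_pos": TCP position; "tcp_rot": TCP orientation; "contact_force": force on the tool from outside, world axes, zero at the start; "wrist_torque": the same for the moment, N m; "opening": opening from 0.0 (shut) to 1.0 (fully open).
Only numpy, scipy, OpenCV 4.12 (cv2) and the standard library are available. Lean on these libraries where they do the work, as an engineer would, in place of code of your own. Each camera call takes 0.05 s, during which the arm holds its last target. There are 200 camera calls.

## Working session

There is one attempt and no reset: what is moved stays moved. The work goes in short steps, Python scripts to look and compute and a tool call to move; the robot and the scene stay as the last step left them, time stands still between calls to the robot, and variables do not carry over. Pictures are saved under pics/ and viewed, about 8 in all and at most 12, crops included, and the job is handed in when it is done.

Besides the shell and the picture viewer there is one more tool, called after ">>>" as name([rows], argument=value, ...), one row to a line, values as JSON. servo_tool: Moves the arm, as the interface text tells. Its arguments: {"type":"object","properties":{"rows":{"type":"array","items":{"type":"array"}},"force":{"type":"number"}},"required":["rows"]}

```bash
mkdir -p pics; cat > h.py <<'E'
import numpy as np, cv2
from rig import *
def towo(cam,p):
    T=np.linalg.inv(np.array(get_calibration(cam)["world_to_cam"])); return (T@np.r_[p,1])[:3]
def proj(cam,p):
    c=get_calibration(cam); q=(np.array(c["world_to_cam"])@np.r_[p,1])[:3]; u=np.array(c["intrinsics"])@q; return u[:2]/u[2]
E
python3 - <<'E'
from h import *
print(sense())
a=[]
for c in("scene","side"):
    f=grab_frame(c); a.append(f)
    for t in("press","bridge_tip","plunger","nose","sled","pot_top","pot","hammer","bowl"):
        for d in boxes_of(c,t)[:2]: print(c,t,round(d["conf"],2),towo(c,d["centre"]).round(0))
    T=np.linalg.inv(np.array(get_calibration(c)["world_to_cam"])); print(T[:3,3].round())
cv2.imwrite("pics/scene.png",cv2.resize(a[0],(800,600))); cv2.imwrite("pics/side.png",cv2.resize(a[1],(800,600)))
E
```

```text
{'clock': 0.0, 'qpos': array([ 1.14261553e+00,  3.53667747e-01,  1.63418866e+00, -3.84047681e-05,
        1.15521551e+00, -2.37641440e-03]), 'qvel': array([-2.96358793e-05, -8.32973373e-05, -3.56385697e-04, -1.38638560e-03,
        8.43514649e-04, -1.39007225e-03]), 'joint_efforts': array([ 2.92840123e-03, -6.05245614e+01, -3.42076600e+01,  2.74258873e-04,
        9.23670188e-03,  1.93565526e-06]), 'eef_pos': array([257.94199694, 568.72407005, 230.52612467]), 'tcp_rot': array([-3.14011330e+00,  3.15973974e-05,  2.71580383e+00]), 'contact_force': array([ 0.13536608, -0.3058519 , -0.08731217]), 'wrist_torque': array([0.09622124, 0.05406843, 0.01036433]), 'opening': 1.0002420776850043}
scene press 0.92 [674.  26.  48.]
scene press 0.34 [653.  24. 206.]
scene bridge_tip 0.76 [669.  28.  47.]
scene bridge_tip 0.26 [573. 335.  39.]
scene plunger 0.66 [654.  27. 210.]
scene nose 0.67 [649.  23. 204.]
scene sled 0.65 [489. -24.  57.]
scene sled 0.18 [669.  24.  47.]
scene pot_top 0.76 [485. -20.  59.]
scene pot 0.69 [575. 340.  38.]
scene hammer 0.37 [670.  25.  50.]
scene bowl 0.83 [356. 395.  23.]
[1462.  183. 1153.]
side press 0.82 [622.  39.  29.]
side bridge_tip 0.71 [627.  36.  33.]
side plunger 0.66 [641.  33. 199.]
side nose 0.86 [643.  28. 203.]
side sled 0.95 [574.  18.  33.]
side pot_top 0.94 [574.  22.  35.]
side pot 0.77 [564. 352.  41.]
side hammer 0.7 [ 485. -364.   19.]
side bowl 0.65 [369. 379.  17.]
[484. 736. 650.]
```

View pics/scene.png

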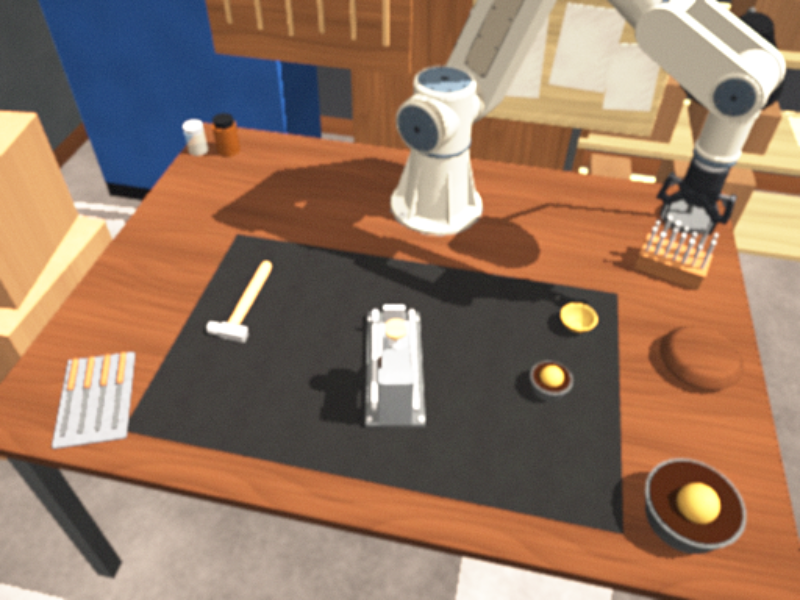

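View pics/side.png

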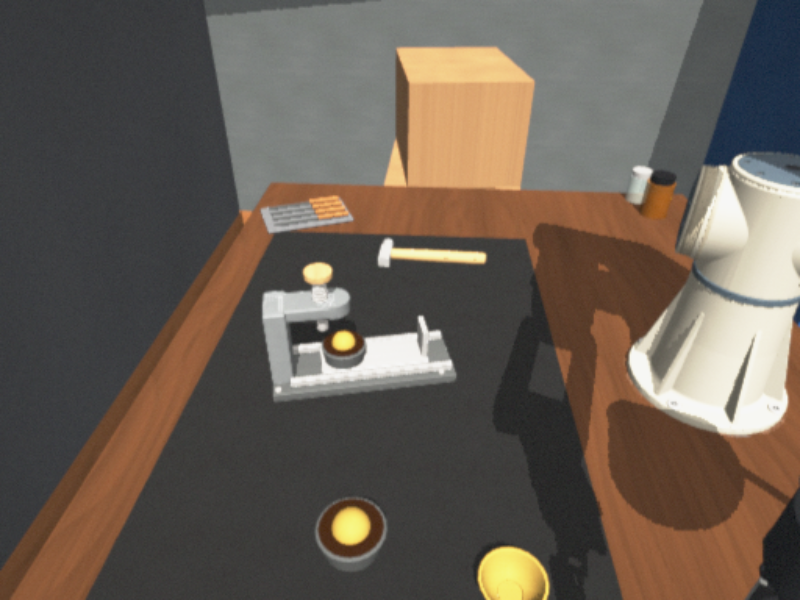

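Scene picture: press at (395,365) with head at (397,327), tab near (395,308). Side picture: head at (318,272), dome at (343,342), tab at (423,335), base corners (278,397) and (455,378). Next I fit the press pose to masks.

```bash
cat > fit.py <<'E'
from h import *
from scipy.optimize import minimize
def box(x0,x1,y0,y1,z0,z1): return np.array([[x,y,z] for x in(x0,x1) for y in(y0,y1) for z in(z0,z1)],float)
def cyl(r,z0,z1,cx=0): return np.array([[cx+r*np.cos(t),r*np.sin(t),z] for t in np.linspace(0,6.28,24) for z in(z0,z1)])
def parts(s): return [box(-215,90,-60,60,0,18),box(-215,90,-46,46,18,30),box(54,90,-35,35,0,155),box(-46,90,-28,28,133,155),cyl(22,195,207),cyl(6,150,195),cyl(9,98,133),
   box(s-5,s+5,-23,23,32,85),cyl(38,30,62,s+135)]
S=4
def hulls(c,v):
    c_,s_=np.cos(v[2]),np.sin(v[2]); R=np.array([[c_,-s_,0],[s_,c_,0],[0,0,1]])
    K=np.array(c["intrinsics"]);W=np.array(c["world_to_cam"]); o=[]
    for P in parts(v[3]):
        q=(P@R.T+[v[0],v[1],0])@W[:3,:3].T+W[:3,3]; u=q@K.T; o.append(cv2.convexHull((u[:,:2]/u[:,2:]).astype(np.float32)))
    return o
def render(c,v):
    m=np.zeros((384*S,512*S),np.uint8)
    for h in hulls(c,v): cv2.fillConvexPoly(m,np.round((h+.5)*S-.5).astype(np.int32),1)
    return m
if __name__=="__main__":
    C={};M={};F={}
    for c in("scene","side"):
        F[c]=grab_frame(c); C[c]=get_calibration(c); m=np.zeros((384,512),bool)
        for t in("press","plunger","sled"):
            d=trace(c,t)
            print(c,t,[(round(x["conf"],2),int(x["mask"].sum())) for x in d])
            if d: m|=d[0]["mask"]
        M[c]=m
    B={c:cv2.resize(M[c].astype(np.uint8),None,fx=S,fy=S,interpolation=cv2.INTER_NEAREST) for c in M}
    def cost(v,cs=("scene","side")): return sum((render(C[c],[v[0],v[1],v[2]/100,v[3]])!=B[c]).sum()/S**2 for c in cs)
    best=None
    for cs in(("scene",),("side",),("scene","side")):
        best=None
        for yaw in(-15,0,15):
            r=minimize(cost,[650,25,yaw,-165],args=(cs,),method="Nelder-Mead",options=dict(initial_simplex=np.array([650,25,yaw,-165.])+np.vstack([np.zeros(4),np.diag([15,15,10,15])]),xatol=.2,fatol=.3))
            if best is None or r.fun<best.fun: best=r
        print(cs,best.x.round(2),best.fun)
    v=best.x.copy(); v[2]/=100
    np.save("fit.npy",v); out=[]
    for c,(x,y) in(("scene",(210,170)),("side",(150,150))):
        k=5;f=cv2.resize(F[c],None,fx=k,fy=k,interpolation=cv2.INTER_CUBIC)
        for h in hulls(C[c],v): cv2.polylines(f,[np.round((h+.5)*k).astype(np.int32)],True,(0,0,255),1)
        out.append(f[y*k:y*k+120*k,x*k:x*k+(80 if c=="scene" else 160)*k])
    cv2.imwrite("pics/fit.png",cv2.resize(np.hstack(out),(800,400)))
E
python3 fit.py
```

```text
scene press [(0.74, 176), (0.62, 2681)]
scene plunger [(0.69, 185)]
scene sled [(0.49, 206)]
side press [(0.81, 5738)]
side plunger [(0.58, 247)]
side sled [(0.65, 1442)]
('scene',) [415.21 -10.01  19.64 -66.09] 1716.6875
('side',) [ 646.41   23.17   22.87 -166.35] 330.25
('scene', 'side') [ 646.34   23.62   23.07 -167.04] 2750.1875
```

View pics/fit.png

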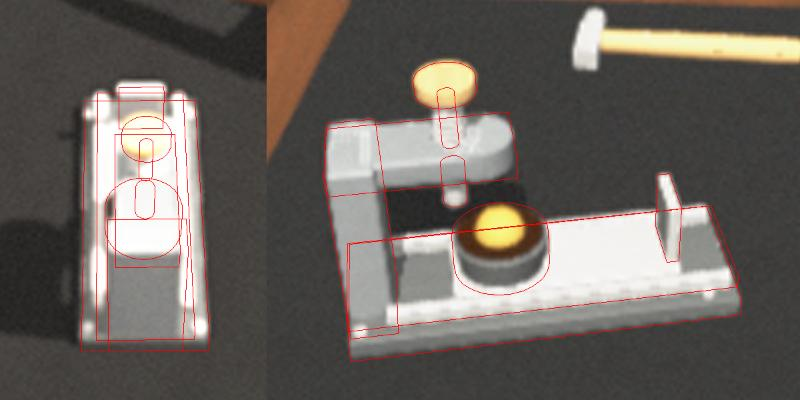

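The side overlay fits well (head at (445,85), tab at (668,220)). The scene fit used the wrong, tiny mask, so I'll refit with the larger one.

```bash
sed -i 's/m|=d\[0\]\["mask"\]/m|=max(d,key=lambda x:x["mask"].sum())["mask"]/' fit.py; python3 fit.py; python3 - <<'E'
from h import *
v=np.load("fit.npy");c,s=np.cos(v[2]),np.sin(v[2])
for n,p in dict(tab=(v[3],0,85),home=(-135,0,85),out=(-195,0,85),head=(0,0,207)).items(): print(n,np.round([v[0]+c*p[0]-s*p[1],v[1]+s*p[0]+c*p[1],p[2]],1))
E
```

```text
scene press [(0.75, 2744)]
scene plunger []
scene sled [(0.61, 189)]
side press [(0.9, 5916)]
side plunger []
side sled [(0.83, 1419)]
('scene',) [ 642.18   21.7    22.72 -162.61] 92.6875
('side',) [ 646.17   24.5    23.12 -166.86] 276.3125
('scene', 'side') [ 646.23   23.61   23.08 -167.02] 407.1875
tab [483.6 -14.6  85. ]
home [514.8  -7.3  85. ]
out [456.4 -21.   85. ]
head [646.2  23.6 207. ]
```

```bash
cat > plan.py <<'E'
from h import *
from scipy.spatial.transform import Rotation as Ro
def plan(p,yaw,n):
    s=sense(); R=Ro.from_euler("xyz",s["tcp_rot"]); G=Ro.from_euler("xyz",[np.pi,0,yaw]); w=(R.inv()*G).as_rotvec()
    d=(np.array(p)-s["eef_pos"])/n
    for i in range(n):
        Ri=R*Ro.from_rotvec(w*i/n); print([85,Ri.inv().apply(d).round(1).tolist(),np.rad2deg(w/n).round(2).tolist()])
    print(s["clock"],s["eef_pos"].round(1),s["tcp_rot"].round(3),s["contact_force"].round(1))
if __name__=="__main__":
    import sys; a=list(map(float,sys.argv[1:])); plan(a[:3],a[3],int(a[4]))
E
python3 plan.py 484 -15 200 1.80 16
```

```text
[85, [-27.9, -27.4, 2.0], [-0.0, -0.0, 3.28]]
[85, [-29.5, -25.8, 2.0], [-0.0, -0.0, 3.28]]
[85, [-30.9, -24.0, 2.0], [-0.0, -0.0, 3.28]]
[85, [-32.2, -22.2, 2.0], [-0.0, -0.0, 3.28]]
[85, [-33.4, -20.4, 2.0], [-0.0, -0.0, 3.28]]
[85, [-34.5, -18.4, 2.0], [-0.0, -0.0, 3.28]]
[85, [-35.5, -16.4, 2.0], [-0.0, -0.0, 3.28]]
[85, [-36.4, -14.4, 2.0], [-0.0, -0.0, 3.28]]
[85, [-37.2, -12.2, 2.0], [-0.0, -0.0, 3.28]]
[85, [-37.8, -10.1, 2.0], [-0.0, -0.0, 3.28]]
[85, [-38.3, -7.9, 2.0], [-0.0, -0.0, 3.28]]
[85, [-38.7, -5.7, 2.0], [-0.0, -0.0, 3.28]]
[85, [-39.0, -3.5, 2.0], [-0.0, -0.0, 3.28]]
[85, [-39.1, -1.3, 2.0], [-0.0, -0.0, 3.28]]
[85, [-39.1, 1.0, 2.0], [-0.0, -0.0, 3.28]]
[85, [-39.0, 3.2, 2.0], [-0.0, -0.0, 3.28]]
1.8 [258.1 569.2 231.3] [-3.142 -0.     2.716] [-0.2  0.6 -0.1]
```

>>> servo_tool([
  [85,[-28,-27,2],[0,0,3.3]],
  [85,[-29.5,-26,2],[0,0,3.3]],
  [85,[-31,-24,2],[0,0,3.3]],
  [85,[-32,-22,2],[0,0,3.3]],
  [85,[-33.5,-20.5,2],[0,0,3.3]],
  [85,[-34.5,-18.5,2],[0,0,3.3]],
  [85,[-35.5,-16.5,2],[0,0,3.3]],
  [85,[-36.5,-14.5,2],[0,0,3.3]],
])

```text
clock: 2.8
eef_pos: [371.1, 275.9, 215.5]
tcp_rot: [3.141, 0.0, 2.253]
contact_force: [0.4, 0.8, 0.4]
opening: 0.994
```

>>> servo_tool([
  [85,[-37,-12,2],[0,0,3.3]],
  [85,[-38,-10,2],[0,0,3.3]],
  [85,[-38,-8,2],[0,0,3.3]],
  [85,[-39,-6,2],[0,0,3.3]],
  [85,[-39,-3.5,2],[0,0,3.3]],
  [85,[-39,-1,2],[0,0,3.3]],
  [85,[-39,1,2],[0,0,3.3]],
  [85,[-39,3,2],[0,0,3.3]],
])

```text
clock: 3.8
eef_pos: [482.8, -16.5, 199.4]
tcp_rot: [3.141, 0.0, 1.792]
contact_force: [0.4, 0.4, -0.0]
opening: 0.994
```

```bash
python3 plan.py 484 -15 150 1.80 3; python3 - <<'E'
from h import *
f=grab_frame("wrist")
for t in("sled","pot_top","plunger"):
    for d in boxes_of("wrist",t)[:1]: print(t,d["conf"],towo("wrist",d["centre"]).round())
v=np.load("fit.npy");c,s=np.cos(v[2]),np.sin(v[2])
for x in (v[3]-5,v[3]+5):
  q=[proj("wrist",[v[0]+c*x-s*y,v[1]+s*x+c*y,85]) for y in(-23,23)]
  cv2.line(f,*[tuple(int(a) for a in np.round(k)) for k in q],(0,0,255),1)
cv2.imwrite("pics/w1.png",cv2.resize(f,(800,600)))
E
```

```text
[85, [0.4, 0.5, 16.5], [0.01, 0.0, -0.15]]
[85, [0.4, 0.5, 16.5], [0.01, 0.0, -0.15]]
[85, [0.4, 0.5, 16.5], [0.01, 0.0, -0.15]]
3.8 [482.8 -16.5 199.4] [3.141 0.    1.792] [ 0.4  0.4 -0. ]
sled 0.94 [572.   3.  36.]
plunger 0.61 [634.  24. 172.]
```

View pics/w1.png

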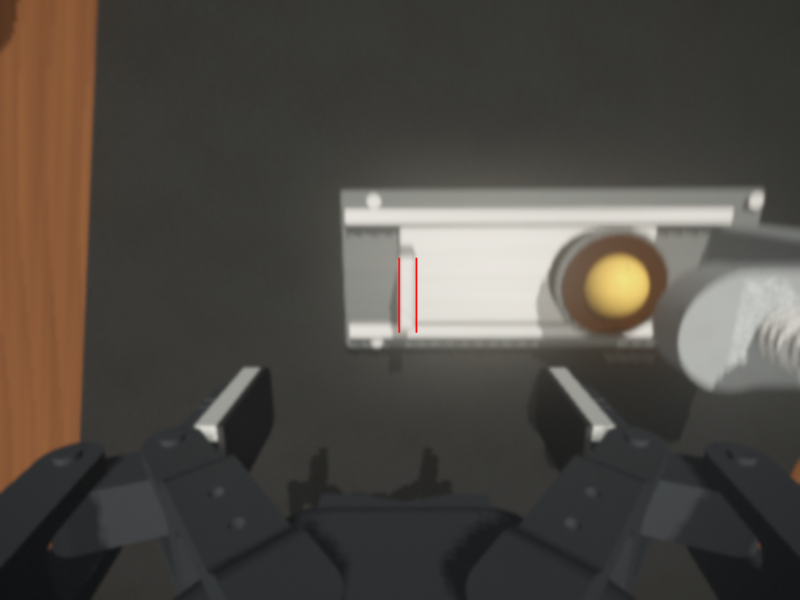

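The projected tab (red, (408,295)) lies on the seen tab, and the rails are parallel to the jaw axis. Descend and grip.

>>> servo_tool([
  [85,[0.5,1,37],[0,0,-0.4]],
  [85,[0,0.5,37],[0,0,0]],
  [85,[0,0,37],[0,0,0]],
  [85,[0,0,36],[0,0,0]],
  [85,[0,0,0],[0,0,0]],
])

```text
clock: 4.62
eef_pos: [481.3, -13.3, 50.6]
tcp_rot: [-3.137, -0.001, 1.803]
contact_force: [-0.5, 0.5, -0.1]
opening: 0.996
```

>>> servo_tool([
  [0,[0,0,0],[0,0,0]],
  [0,[0,0,0],[0,0,0]],
  [0,[0,0,0],[0,0,0]],
  [0,[0,0,0],[0,0,0]],
  [0,[0,0,0],[0,0,0]],
  [0,[0,0,0],[0,0,0]],
], force=30)

```text
clock: 5.38
eef_pos: [484.0, -14.4, 52.9]
tcp_rot: [3.141, 0.0, 1.801]
contact_force: [-0.5, -0.6, 6.5]
opening: 0.116
```

>>> servo_tool([
  [0,[0,5,0],[0,0,0]],
  [0,[0,7,0],[0,0,0]],
  [0,[0,7,0],[0,0,0]],
  [0,[0,5,0],[0,0,0]],
  [0,[0,0,0],[0,0,0]],
])

```text
clock: 6.0
eef_pos: [507.8, -8.9, 52.9]
tcp_rot: [3.14, 0.0, 1.801]
contact_force: [0.4, 1.3, 4.3]
opening: 0.114
```

>>> servo_tool([
  [0,[0,2,0],[0,0,0]],
  [0,[0,1,0],[0,0,0]],
  [0,[0,0,0],[0,0,0]],
])

```text
clock: 6.38
eef_pos: [510.1, -8.3, 52.9]
tcp_rot: [3.141, 0.0, 1.801]
contact_force: [-1.3, -1.0, 6.7]
opening: 0.109
```

>>> servo_tool([
  [0,[0,2,0],[0,0,0]],
  [0,[0,1,0],[0,0,0]],
  [0,[0,0,0],[0,0,0]],
])

```text
clock: 6.75
eef_pos: [513.0, -7.7, 52.9]
tcp_rot: [3.141, 0.0, 1.801]
contact_force: [-1.6, -0.3, 7.1]
opening: 0.113
```

>>> servo_tool([
  [0,[0,1.5,0],[0,0,0]],
  [0,[0,0,0],[0,0,0]],
])

```text
clock: 7.0
eef_pos: [514.5, -7.3, 52.9]
tcp_rot: [3.141, 0.0, 1.801]
contact_force: [-2.5, -0.7, 6.8]
opening: 0.113
```

>>> servo_tool([
  [0,[0,1.5,0],[0,0,0]],
  [0,[0,0,0],[0,0,0]],
])

```text
clock: 7.25
eef_pos: [514.9, -7.2, 52.9]
tcp_rot: [-3.14, 0.0, 1.801]
contact_force: [-6.5, -2.0, 11.4]
opening: 0.11
```

>>> servo_tool([
  [0,[0,1,0],[0,0,0]],
  [0,[0,0,0],[0,0,0]],
])

```text
clock: 7.5
eef_pos: [514.9, -7.2, 52.9]
tcp_rot: [-3.138, -0.0, 1.801]
contact_force: [-10.3, -5.0, 16.7]
opening: 0.112
```

Stop reached where the fit put home (514.8, -7.3). Release and rise.

>>> servo_tool([
  [0,[0,-1.5,0],[0,0,0]],
  [85,[0,0,0],[0,0,0]],
  [85,[0,0,0],[0,0,0]],
  [85,[0,0,0],[0,0,0]],
  [85,[0,0,0],[0,0,0]],
  [85,[0,0,-30],[0,0,0]],
  [85,[0,0,-50],[0,0,0]],
])

```text
clock: 8.38
eef_pos: [513.9, -6.9, 131.7]
tcp_rot: [-3.138, -0.001, 1.801]
contact_force: [0.4, 0.8, -0.4]
opening: 1.001
```

>>> servo_tool([
  [0,[0,0,-50],[0,0,0]],
  [0,[0,0,-50],[0,0,0]],
  [0,[0,30,0],[0,0,0]],
  [0,[0,35,0],[0,0,0]],
  [0,[0,35,0],[0,0,0]],
  [0,[0,34,0],[0,0,0]],
  [0,[0,0,0],[0,0,0]],
])

```text
clock: 9.25
eef_pos: [647.3, 24.2, 231.7]
tcp_rot: [3.141, -0.0, 1.802]
contact_force: [0.2, -0.6, -0.5]
opening: -0.003
```

```bash
python3 - <<'E'
from fit import *
v=np.load("fit.npy"); v[3]=-135; out=[]
for c,(x,y) in(("scene",(210,170)),("side",(150,150))):
    F=grab_frame(c);C=get_calibration(c)
    if c=="side":
        for d in trace(c,"plunger")[:1]: print("pl",d["conf"])
        for d in boxes_of(c,"pot_top")[:2]: print(d["conf"],towo(c,d["centre"]).round())
    k=5;f=cv2.resize(F,None,fx=k,fy=k,interpolation=cv2.INTER_CUBIC)
    for h in hulls(C,v): cv2.polylines(f,[np.round((h+.5)*k).astype(np.int32)],True,(0,0,255),1)
    out.append(f[y*k:y*k+120*k,x*k:x*k+(80 if c=="scene" else 160)*k])
cv2.imwrite("pics/home.png",cv2.resize(np.hstack(out),(800,400)))
s=sense();print(s["clock"],s["eef_pos"].round(1),s["contact_force"].round(1),s["opening"])
E
python3 plan.py 646.2 23.6 215 1.801 2
```

```text
pl 0.67
0.86 [604.  28.  32.]
9.45 [644.7  23.5 232.1] [-0.1  0.  -0.3] -0.0021308288795174137
[85, [-0.1, 0.8, 8.5], [-0.03, -0.0, 0.0]]
[85, [-0.1, 0.8, 8.5], [-0.03, -0.0, 0.0]]
9.45 [644.7  23.5 232.1] [-3.141 -0.     1.801] [-0.1  0.  -0.3]
```

View pics/home.png

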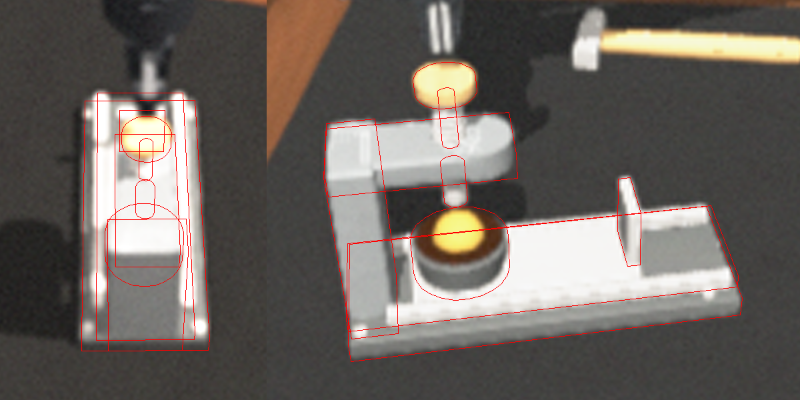

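Home confirmed: tab (630,225) and pot match the model at -135, and the nose is above the dome. Pressing now.

>>> servo_tool([
  [0,[0,1,10],[0,0,0]],
  [0,[0,0,9],[0,0,0]],
  [0,[0,0,3],[0,0,0]],
  [0,[0,0,2.5],[0,0,0]],
  [0,[0,0,2.5],[0,0,0]],
  [0,[0,0,2.5],[0,0,0]],
  [0,[0,0,2.5],[0,0,0]],
  [0,[0,0,0],[0,0,0]],
])

```text
clock: 10.45
eef_pos: [646.7, 23.9, 200.8]
tcp_rot: [3.141, 0.0, 1.801]
contact_force: [-2.7, 0.3, 5.6]
opening: -0.0
```

>>> servo_tool([
  [0,[0,0,1.5],[0,0,0]],
  [0,[0,0,1.5],[0,0,0]],
  [0,[0,0,0],[0,0,0]],
])

```text
clock: 10.82
eef_pos: [646.7, 23.9, 197.9]
tcp_rot: [3.141, 0.0, 1.801]
contact_force: [-3.1, 0.3, 5.4]
opening: -0.003
```

>>> servo_tool([
  [0,[0,0,1.5],[0,0,0]],
  [0,[0,0,1.5],[0,0,0]],
  [0,[0,0,1.5],[0,0,0]],
  [0,[0,0,0],[0,0,0]],
])

```text
clock: 11.32
eef_pos: [646.7, 23.9, 193.6]
tcp_rot: [3.141, 0.0, 1.801]
contact_force: [-3.7, -0.3, 7.4]
opening: 0.001
```

>>> servo_tool([
  [0,[0,0,1],[0,0,0]],
  [0,[0,0,1],[0,0,0]],
  [0,[0,0,0],[0,0,0]],
])

```text
clock: 11.7
eef_pos: [646.7, 23.9, 191.6]
tcp_rot: [3.141, 0.0, 1.801]
contact_force: [-4.1, -0.8, 7.3]
opening: 0.002
```

>>> servo_tool([
  [0,[0,0,1],[0,0,0]],
  [0,[0,0,1],[0,0,0]],
  [0,[0,0,0],[0,0,0]],
])

```text
clock: 12.08
eef_pos: [646.7, 23.9, 190.4]
tcp_rot: [3.141, 0.0, 1.801]
contact_force: [-5.5, -0.3, 12.5]
opening: 0.001
```

Contact at about 190.4 (spring alone would give ~8.3 N). Small steps to ~17 N.

>>> servo_tool([
  [0,[0,0,0.5],[0,0,0]],
  [0,[0,0,0],[0,0,0]],
])

```text
clock: 12.32
eef_pos: [646.8, 23.9, 190.3]
tcp_rot: [3.141, 0.0, 1.801]
contact_force: [-5.5, -0.6, 16.5]
opening: -0.002
```

>>> servo_tool([
  [0,[0,0,0.4],[0,0,0]],
  [0,[0,0,0],[0,0,0]],
])

```text
clock: 12.58
eef_pos: [646.8, 23.9, 190.2]
tcp_rot: [3.141, 0.0, 1.801]
contact_force: [-7.9, -0.4, 17.4]
opening: -0.0
```

>>> servo_tool([
  [0,[0,0,0],[0,0,0]],
  [0,[0,0,0],[0,0,0]],
  [0,[0,0,0],[0,0,0]],
  [0,[0,0,0],[0,0,0]],
  [0,[0,0,0],[0,0,0]],
  [0,[0,0,0],[0,0,0]],
  [0,[0,0,0],[0,0,0]],
  [0,[0,0,0],[0,0,0]],
])

```text
clock: 13.58
eef_pos: [646.8, 23.9, 190.2]
tcp_rot: [3.141, 0.0, 1.801]
contact_force: [-8.8, 0.5, 17.8]
opening: 0.004
```

>>> servo_tool([
  [0,[0,0,0],[0,0,0]],
  [0,[0,0,0],[0,0,0]],
  [0,[0,0,0],[0,0,0]],
  [0,[0,0,0],[0,0,0]],
  [0,[0,0,0],[0,0,0]],
  [0,[0,0,0],[0,0,0]],
  [0,[0,0,0],[0,0,0]],
])

```text
clock: 14.45
eef_pos: [646.8, 23.9, 190.2]
tcp_rot: [3.141, 0.0, 1.801]
contact_force: [-6.6, -1.1, 17.2]
opening: -0.001
```

>>> servo_tool([
  [0,[0,0,-3],[0,0,0]],
  [0,[0,0,-5],[0,0,0]],
  [0,[0,0,-6],[0,0,0]],
  [0,[0,0,-6],[0,0,0]],
  [0,[0,0,-10],[0,0,0]],
  [0,[0,0,-15],[0,0,0]],
  [0,[0,0,0],[0,0,0]],
])

```text
clock: 15.32
eef_pos: [647.7, 23.9, 234.6]
tcp_rot: [3.139, 0.001, 1.801]
contact_force: [-0.2, -0.1, 0.1]
opening: -0.008
```

```bash
python3 plan.py 514.9 -7.2 233 1.801 4; python3 - <<'E'
from fit import *
v=np.load("fit.npy"); v[3]=-135; out=[]
for c,(x,y) in(("scene",(210,170)),("side",(150,150))):
    F=grab_frame(c);C=get_calibration(c)
    k=5;f=cv2.resize(F,None,fx=k,fy=k,interpolation=cv2.INTER_CUBIC)
    for h in hulls(C,v): cv2.polylines(f,[np.round((h+.5)*k).astype(np.int32)],True,(0,0,255),1)
    out.append(f[y*k:y*k+120*k,x*k:x*k+(80 if c=="scene" else 160)*k])
cv2.imwrite("pics/up.png",cv2.resize(np.hstack(out),(800,400)))
E
```

```text
[85, [0.0, -34.1, 0.3], [0.04, 0.01, 0.0]]
[85, [0.0, -34.1, 0.3], [0.04, 0.01, 0.0]]
[85, [0.0, -34.1, 0.3], [0.04, 0.01, 0.0]]
[85, [0.0, -34.1, 0.4], [0.04, 0.01, 0.0]]
15.325 [647.7  23.9 234.6] [3.139e+00 1.000e-03 1.801e+00] [-0.2 -0.1  0.1]
```

View pics/up.png

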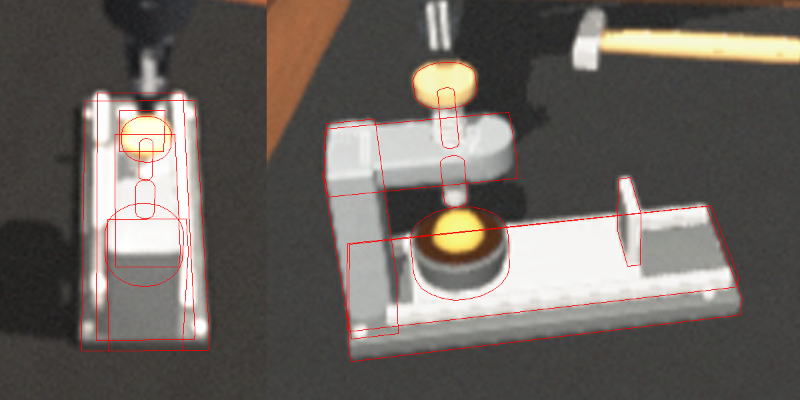

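Plunger is back up (head (445,85) on the overlay), sled still home. Back to the tab.

>>> servo_tool([
  [0,[0,-33,0],[0,0,0]],
  [0,[0,-34,0],[0,0,0]],
  [0,[0,-34,0],[0,0,0]],
  [85,[0,-33,0],[0,0,0]],
  [85,[0,0,0],[0,0,0]],
  [85,[0,0,0],[0,0,0]],
])

```text
clock: 16.18
eef_pos: [516.9, -6.7, 233.0]
tcp_rot: [3.141, 0.0, 1.801]
contact_force: [0.7, -0.5, 1.1]
opening: 0.638
```

>>> servo_tool([
  [85,[0,0,45],[0,0,0]],
  [85,[0,0,50],[0,0,0]],
  [85,[0,0,50],[0,0,0]],
  [85,[0,0,33],[0,0,0]],
  [85,[0,0,0],[0,0,0]],
])

```text
clock: 16.8
eef_pos: [515.1, -6.5, 52.5]
tcp_rot: [-3.137, -0.001, 1.801]
contact_force: [-0.1, 0.8, -0.3]
opening: 0.996
```

>>> servo_tool([
  [0,[0,0,0],[0,0,0]],
  [0,[0,0,0],[0,0,0]],
  [0,[0,0,0],[0,0,0]],
  [0,[0,0,0],[0,0,0]],
  [0,[0,0,0],[0,0,0]],
  [0,[0,0,0],[0,0,0]],
], force=30)

```text
clock: 17.55
eef_pos: [514.8, -7.0, 55.5]
tcp_rot: [-3.139, -0.0, 1.801]
contact_force: [-6.5, -2.4, 11.4]
opening: 0.113
```

Pull out: 60 mm, stop expected at (456.4, -21).

>>> servo_tool([
  [0,[0,-5,0],[0,0,0]],
  [0,[0,-9,0],[0,0,0]],
  [0,[0,-10,0],[0,0,0]],
  [0,[0,-10,0],[0,0,0]],
  [0,[0,-10,0],[0,0,0]],
  [0,[0,-8,0],[0,0,0]],
  [0,[0,-4,0],[0,0,0]],
  [0,[0,0,0],[0,0,0]],
])

```text
clock: 18.55
eef_pos: [461.3, -19.4, 55.5]
tcp_rot: [3.141, -0.0, 1.801]
contact_force: [-1.1, 3.1, 11.5]
opening: 0.112
```

>>> servo_tool([
  [0,[0,-2,0],[0,0,0]],
  [0,[0,-1.5,0],[0,0,0]],
  [0,[0,0,0],[0,0,0]],
])

```text
clock: 18.92
eef_pos: [458.4, -20.1, 55.5]
tcp_rot: [3.141, -0.0, 1.801]
contact_force: [1.3, 4.3, 8.3]
opening: 0.113
```

>>> servo_tool([
  [0,[0,-1.5,0],[0,0,0]],
  [0,[0,-1,0],[0,0,0]],
  [0,[0,0,0],[0,0,0]],
])

```text
clock: 19.3
eef_pos: [456.4, -20.6, 55.5]
tcp_rot: [3.14, -0.0, 1.801]
contact_force: [1.8, 5.4, 7.0]
opening: 0.111
```

>>> servo_tool([
  [0,[0,-1.5,0],[0,0,0]],
  [0,[0,0,0],[0,0,0]],
])

```text
clock: 19.55
eef_pos: [456.4, -20.6, 55.5]
tcp_rot: [3.137, 0.0, 1.801]
contact_force: [7.0, 8.6, -1.0]
opening: 0.107
```

>>> servo_tool([
  [0,[0,-1,0],[0,0,0]],
  [0,[0,0,0],[0,0,0]],
])

```text
clock: 19.8
eef_pos: [456.4, -20.6, 55.5]
tcp_rot: [3.135, 0.0, 1.8]
contact_force: [12.0, 10.9, -5.7]
opening: 0.111
```

At the outer stop (60 mm travel). Release, clear off, check.

>>> servo_tool([
  [0,[0,1.5,0],[0,0,0]],
  [85,[0,0,0],[0,0,0]],
  [85,[0,0,0],[0,0,0]],
  [85,[0,0,0],[0,0,0]],
  [85,[0,0,0],[0,0,0]],
  [85,[0,0,-30],[0,0,0]],
  [85,[0,0,-60],[0,0,0]],
  [85,[0,0,-60],[0,0,0]],
])

```text
clock: 20.8
eef_pos: [454.3, -21.1, 206.3]
tcp_rot: [-3.141, -0.0, 1.801]
contact_force: [1.7, 0.2, -0.7]
opening: 0.991
```

>>> servo_tool([
  [85,[0,-30,-40],[0,0,0]],
  [85,[0,-30,0],[0,0,0]],
  [85,[0,-20,0],[0,0,0]],
  [85,[0,0,0],[0,0,0]],
])

```text
clock: 21.3
eef_pos: [375.8, -39.5, 244.5]
tcp_rot: [-3.141, -0.0, 1.801]
contact_force: [0.5, -0.3, -0.6]
opening: 0.994
```

```bash
python3 - <<'E'
from fit import *
v=np.load("fit.npy"); v[3]=-195; out=[]
for c,(x,y) in(("scene",(210,170)),("side",(150,150))):
    F=grab_frame(c);C=get_calibration(c)
    for t in("pot","hammer","bowl"):
        for d in boxes_of(c,t)[:1]: print(c,t,round(d["conf"],2),towo(c,d["centre"]).round(0))
    k=5;f=cv2.resize(F,None,fx=k,fy=k,interpolation=cv2.INTER_CUBIC)
    for h in hulls(C,v): cv2.polylines(f,[np.round((h+.5)*k).astype(np.int32)],True,(0,0,255),1)
    out.append(f[y*k:y*k+120*k,x*k:x*k+(80 if c=="scene" else 160)*k])
cv2.imwrite("pics/end.png",cv2.resize(np.hstack(out),(800,400)))
s=sense();print(s["clock"],s["eef_pos"].round(1),s["contact_force"].round(1))
E
```

```text
scene pot 0.68 [573. 336.  37.]
scene hammer 0.83 [ 527. -369.   26.]
scene bowl 0.7 [359. 397.  21.]
side pot 0.94 [561. 351.  36.]
side hammer 0.77 [ 486. -360.   18.]
side bowl 0.82 [371. 377.  18.]
21.7 [377.4 -39.3 244.7] [-0.7 -0.3 -0.1]
```

View pics/end.png

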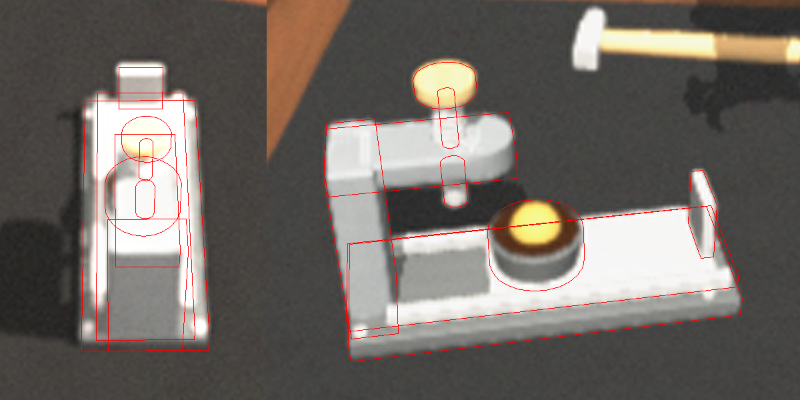

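The sled is fully out (tab (703,215) on the -195 overlay), the plunger is up, the bystanders are unmoved and the robot is clear.

```bash
python3 -c "from rig import *; print(sign_off())"
```

```text
the job is handed in; nothing more can be done
None
```

The job is done and handed in at about 21.7 s of the 72 s allowed; `sign_off` gives no verdict, so the result rests on my own checks.

- **Sled in:** I gripped the tab and pushed until it stopped at (514.9, -7.2), within 0.2 mm of where the camera fit put home. The picture confirmed it.
- **Press:** The nose met the dome after about 16.6 mm of stroke. I held the head at 17–18 N in total, about 9 N of it on the dome, for about 1.9 s.
- **Plunger up:** After release, the picture showed the head back at its full height and the sled still home.
- **Sled out:** I drew it 60 mm to the outer stop, where the force rose sharply. The last picture matches the fully-out model.
- **Bystanders:** The pot and bowl read the same as at the start, within about 3 mm in either camera. The hammer matched within 4 mm from the side camera. The scene camera's first hammer reading was a false hit on the press, so it can't be compared.
- **Disagreement:** While pressing, there was a sideways force of up to about 9 N on the fingers. Nothing shifted because of it.

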